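# Ease the propped tool-case lid shut

## Task

The blue tool case on the bench stands with its lid held up by a folding prop. With a finger waiting just under the lid's front edge, push the prop's red thumb plate outward so the prop drops away, catch the falling lid on that finger, and ease it down until it is fully shut without letting it slam. Do not raise the lid higher than it stands, leave everything else on the bench and in the case alone, and finish with the hand clear.

Things in the scene. Friction and masses are not known exactly. Their poses are not given: they have to be found in the camera images.
- case: Fixed open steel tool case, 220 (its x) x 260 (its y) x 100 mm high, walls 6 mm, standing on the bench; the side opposite the hinge (its -x side) roughly faces the robot. Origin: centre of its underside; x horizontal, towards the hinge side; y horizontal, to the left seen from the robot; z up. The case does not move.
- lid (a joint): Angle of the case's lid about its hinge, rad: 0 = fully shut on the rim, about 0.68 at the start (resting on the prop), growing as it opens. The lid is a flat blue plate, 250 mm from hinge line to front edge, 304 mm wide (case y), 8 mm thick, 0.25 to 0.5 kg. The hinge is nearly free: once unsupported the lid falls shut in about 0.2 s.
- lid_hinge (a point): Middle of the hinge line, at case x = +110, y = 0, z = 100 mm, in the plane of the lid's underside; the line runs along case y. Shut, the lid overhangs the case by 30 mm in front (-x) and 22 mm at each side, so a finger under the front overhang that goes on down lets it close fully; the case's front wall is 30 mm behind the edge.
- lid_edge (a point): Middle of the front lower edge of the lid (underside, under the yellow stripe); moves with the lid. Its x axis points along the lid to the hinge, y along the edge (case y).
- prop (a joint): Angle of the prop about its pivot, rad: 0 = upright with the lid resting on its top (start), growing as it swings outward from the case's left (+y) side, to 2.0 = hanging outside. It lets go of the lid when its top has moved out about 15 mm (0.11 rad); beyond about 0.15 rad it drops outward by its own weight. It takes 1 to 3 N to push.
- prop_pivot (a point): The prop's pivot, at case x = -60, y = +149, z = 90 mm; its axis runs along case x. The prop is a steel bar 12 x 12 mm, 142 mm long; upright its inner face is at case y = +137 mm, so it lies under the lid's outermost 15 mm (the lid ends at y = +152).
- prop_plate (a point): Centre of the inner face (facing the case's -y) of the prop's red thumb plate, at the start at case x = -105, y = +137, z = 213 mm. The plate is 70 mm (case x: -140 to -70) x 55 mm high (z 185 to 240), 4 mm thick, flush with the bar's inner face. At the start the lid's front edge is at case x about -85, z about 256 mm, so most of the plate sticks out in front of and below the edge.
- tape: Roll of yellow tape lying in the case, diameter 60, 24 mm high; leave alone. Origin: centre of its underside.
- charger: Black charger block lying in the case, 75 x 60 x 45 mm; leave alone. Origin: centre of its underside.
- glue: Orange glue bottle standing on the bench, diameter 52, 130 mm high; leave alone. Origin: centre of its underside.
- tin: Green and white tin, diameter 72, 90 mm high; leave alone. Origin: centre of its underside.
- offcut: Wooden offcut lying flat in front of the case, 160 x 45 x 22 mm; leave alone. Origin: centre of its underside.
- hammer: Hammer with a wooden handle, about 260 mm long, lying on the bench at the right; leave alone. Origin: underside, about mid-length.
- mug: White mug, diameter 80, 90 mm high, handle at its +y; leave alone. Origin: centre of its underside.

How it is judged:
By the outcome, as a careful person would: the job done as asked, in the order asked, and still so for the second after the job is handed in, with the robot touching nothing.
It also fails if it takes over 46 s, if anything falls off the work surface, if the arm or the gripper's body presses on something with over 40 N, if the wrist force passes 120 N, or if a joint passes its speed limit or range.

## Robot

A 7-joint arm with a two-finger parallel gripper is mounted at the origin on the work surface. World frame = base frame: x ahead of the robot, y to its left, z up, the work surface at z = 0. Lengths are in m, angles in rad, forces in N, time in s.
With the tool pointing down it reaches from about 0.4 to 0.85 m from the base axis. Payload 4.5 kg.
Tool frame: the origin (TCP) lies at the very end of the fingers, on their centre line; the grasp point (between the pads) lies 19 mm behind it; y points along the fingers, x is the direction in which the jaws open and shut, and the axes are right-handed (so a half turn about y gives the same grasp; the last joint's range is limited). The gripper opens to 88 mm and grips with 3 to 60 N. Pads are 18 mm wide; open, the fingers measure 123 mm over their backs; the gripper's body (75 mm by 187 mm) begins 45 mm behind the grasp point.
Start: joints at [-1.077, 0.689, -0.195, 1.565, 0.157, 0.902, -0.215], TCP at [0.277, 0.56, 0.239] pointing down, gripper open.
Joint ranges: [-3.01, 3.01], [-0.46, 2.08], [-1.47, 1.51], [0.13, 2.56], [-1, 4.14], [0.04, 2.09], [-2.66, 2.66]. Speed limits (rad/s): [2.57, 2.57, 3.14, 3.14, 3.14, 3.14, 3.14].

## Interface

Orientations are given as a unit quaternion [x, y, z, w].
In Python, from plant import r gives the robot as it stands.
- The arm moves only by the shell command python3 -m inch 'ROWS' [OPENING] [FORCE]. ROWS is JSON, a list of rows, each a list of 6 numbers: the shift along the tool's x, y, z in mm, then the turn, a rotation vector about the tool's x, y, z in rad. In form: [[x, y, z, ax, ay, az], ...]. A call has 1 to 12 rows; each row shifts and turns the commanded pose from where the row before left it, along the tool's axes as they then stand; what a row does not reach is not made up. A row lasts 1/12 s, in which the tool goes at most 41.7 mm and 7.16 degrees, less where a joint would pass 70% of its speed; a pose out of reach is approached as far as the arm can. A call is refused whole if a number of a shift passes 41.7 or a number of a turn 0.125, either way. A call with a gripper value outside its range is refused whole. OPENING is the finger opening in mm, from 0 to 88.1, set as the call begins (- or left out, the last holds). The fingers move at their own pace and stop on an object; FORCE is the grip in N (left out, the last holds). Time passes only in rows, so rows that do not move let the fingers close. It gives the time, the measured TCP pose, the force and the opening at its end, in the units of the state.
- r.get_state(): the state, without advancing time (a new reading comes with each control period).
- r.snapshot(name): name is "scene" or "top" or "wrist"; returns a dict with "img" (400x640x3 uint8, red, green, blue), "range_z" (400x640 float32, m along the optical axis (not along the pixel's ray), 0 where there is no reading), "mtx" (3x3 intrinsics, pixels), "camera_from_world" (4x4, takes a point from world to camera coordinates); the wrist camera has in their place "tool_from_camera" (4x4, takes a point from camera to tool coordinates, whose origin is the TCP and whose axes are the tool frame's). Camera axes: x right, y down, z forward; pixel columns grow to the right and rows downward; lengths in m; the calibration is good to about 2 mm. A picture is of the moment at which its call begins: read the wrist's pose just before it.
- r.finish_job(): hands the job in, once; it reports no verdict.
The state is a dict: "clock": time; "q": joint angles; "qd": joint speeds; "joint_torque": joint torques, N m; "tool_pos": TCP position; "eef_rot": TCP orientation; "contact_force": force on the tool from outside, world axes, zero at the start; "moment": the same for the moment, N m; "opening": opening from 0.0 (shut) to 1.0 (fully open).
Only numpy, scipy, OpenCV 4.12 (cv2) and the standard library are available. Lean on these libraries where they do the work, as an engineer would, in place of code of your own. Each camera call takes 0.05 s, during which the arm holds its last target.

## Working session

There is one attempt and no reset: what is moved stays moved. The work goes in short steps, Python scripts to look and compute and a shell command to move; the robot and the scene stay as the last step left them, time stands still between calls to the robot, and variables do not carry over. Pictures are saved under pics/ and viewed, and the job is handed in when it is done.

```bash
ls; mkdir -p pics; python3 - <<'E'
from plant import r
import cv2,numpy as np
s=r.get_state(); print(s)
for n in ["scene","top","wrist"]:
    d=r.snapshot(n); cv2.imwrite(f"pics/{n}0.png",d["img"][:,:,::-1]); np.savez(f"pics/{n}0.npz",**d)
    print(n,d["mtx"].tolist(),[d[k].round(3).tolist() for k in d if 'from' in k])
E
```

```text
pics
{'clock': 0.0, 'q': array([-1.0771945 ,  0.68997421, -0.19448717,  1.56633318,  0.15730283,
        0.90254359, -0.21509182]), 'qd': array([-1.32420286e-03, -1.75946269e-04, -1.03078367e-03, -8.53625210e-05,
       -7.82780311e-04,  2.11661480e-04, -7.88251211e-05]), 'joint_torque': array([-3.15865582e-04, -5.27556825e+01, -1.26688320e+00, -1.53428435e+01,
       -5.25525946e-02,  6.55674419e-03,  1.82118947e-04]), 'tool_pos': array([0.27713311, 0.55948253, 0.23791837]), 'eef_rot': array([ 0.60116684,  0.37239669, -0.37345437, -0.60037569]), 'contact_force': array([ 0.07308132, -0.39036701, -0.80566852]), 'moment': array([ 0.0459283 , -0.05640172,  0.01881775]), 'opening': 1.002598846220656}
scene [[445.7399584664542, 0.0, 320.09609603384763], [0.0, 445.7399584664542, 198.91473296850592], [0.0, 0.0, 1.0]] [[[-0.415, -0.91, -0.005, 0.221], [-0.85, 0.389, -0.354, 0.54], [0.324, -0.143, -0.935, 1.221], [0.0, 0.0, 0.0, 1.0]]]
top [[520.8877747967314, 0.0, 315.96457290509846], [0.0, 520.8877747967314, 193.92976054993065], [0.0, 0.0, 1.0]] [[[0.017, -1.0, 0.008, -0.034], [-0.983, -0.019, -0.184, 0.613], [0.184, -0.005, -0.983, 1.956], [0.0, 0.0, 0.0, 1.0]]]
wrist [[291.7910330844414, 0.0, 317.5039258015564], [0.0, 291.7910330844414, 200.25195071318532], [0.0, 0.0, 1.0]] [[[1.0, -0.0, 0.0, -0.001], [-0.0, -0.289, 0.957, -0.146], [-0.0, -0.957, -0.289, 0.075], [0.0, 0.0, 0.0, 1.0]]]
```

View pics/scene0.png

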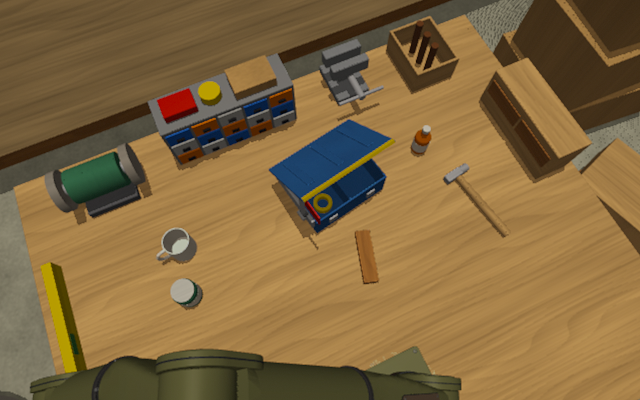

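View pics/top0.png

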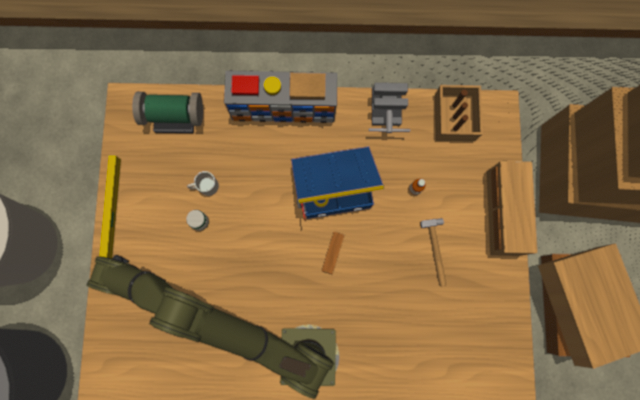

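View pics/wrist0.png

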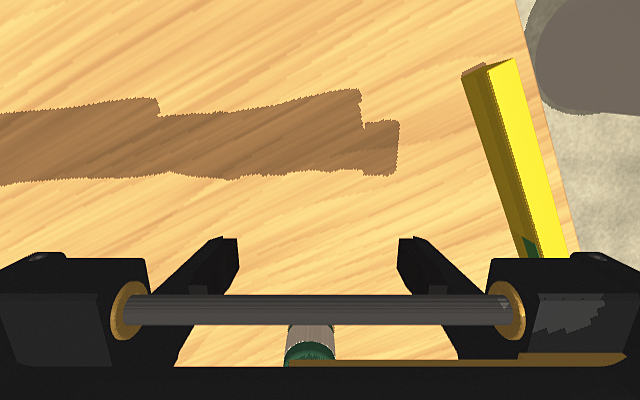

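The scene view shows the case at about (330,180), its yellow stripe running from (305,197) to (393,142), and the red plate around (313,210). The top view shows the stripe from about (300,199) to (381,185). Next I measure the lid.

```bash
cat > h.py <<'E'
import numpy as np,cv2
def load(n): return dict(np.load(f"pics/{n}.npz"))
def pts(d,mask):
    v,u=np.nonzero(mask&(d["range_z"]>0)); z=d["range_z"][v,u]
    c=np.stack([u,v,np.ones_like(u)],1)@np.linalg.inv(d["mtx"]).T*z[:,None]
    T=np.linalg.inv(d["camera_from_world"]); return c@T[:3,:3].T+T[:3,3],u,v
E
python3 - <<'E'
from h import *
for n,roi in(("scene0",(255,110,400,260)),("top0",(280,140,400,235))):
    d=load(n); im=d["img"]; hsv=cv2.cvtColor(im,cv2.COLOR_RGB2HSV); H,S,V=[hsv[...,i].astype(int) for i in range(3)]
    R=np.zeros(H.shape,bool); R[roi[1]:roi[3],roi[0]:roi[2]]=1
    blue=R&(H>100)&(H<125)&(S>120)
    yel=R&(H>23)&(H<33)&(S>200)
    red=R&((H<5)|(H>174))&(S>180)
    P,u,v=pts(d,blue)
    print(n,"blue",blue.sum(),"yel",yel.sum(),"red",red.sum())
    # lid plane by RANSAC
    best=None;rng=np.random.default_rng(0)
    for _ in range(400):
        a,b,c=P[rng.choice(len(P),3,False)]; nn=np.cross(b-a,c-a); 
        if np.linalg.norm(nn)<1e-5: continue
        nn/=np.linalg.norm(nn); k=abs((P-a)@nn)<.003
        if best is None or k.sum()>best.sum(): best=k
    L=P[best]; c=L.mean(0); nn=np.linalg.svd(L-c,full_matrices=False)[2][2]; nn*=np.sign(nn[2])
    print("lid n",nn.round(4),"tilt",np.arccos(nn[2]).round(4),"yaw",np.arctan2(-nn[1],-nn[0]).round(4),len(L))
    yaw=np.arctan2(-nn[1],-nn[0]); ex=np.array([np.cos(yaw),np.sin(yaw),0]);ey=np.array([-np.sin(yaw),np.cos(yaw),0])
    for nm,m in(("L",None),("yel",yel),("red",red)):
        Q,uu,vv=(L,u[best],v[best]) if m is None else pts(d,m)
        if len(Q): print(nm,"u",uu.min(),uu.max(),"v",vv.min(),vv.max(),"x'",np.percentile(Q@ex,[1,50,99]).round(4),"y'",np.percentile(Q@ey,[1,50,99]).round(4),"z",np.percentile(Q[:,2],[1,50,99]).round(4))
    big=cv2.resize(im[roi[1]:roi[3],roi[0]:roi[2]],None,fx=5,fy=5,interpolation=cv2.INTER_NEAREST); cv2.imwrite(f"pics/{n}_z.png",cv2.resize(big,(800,600)if n[0]!='t' else (760,600))[...,::-1])
E
```

```text
scene0 blue 6074 yel 680 red 110
lid n [0.6128 0.1147 0.7819] tilt 0.6731 yaw -2.9565 3675
L u 270 389 v 120 197 x' [-0.7292 -0.6315 -0.5566] y' [0.0588 0.1991 0.3519] z [0.1153 0.1942 0.2542]
yel u 302 394 v 139 212 x' [-0.6041 -0.5456 -0.5377] y' [0.0624 0.1644 0.3523] z [0.0113 0.2601 0.2669]
red u 305 319 v 202 223 x' [-0.5665 -0.5148 -0.4833] y' [0.067  0.0677 0.0831] z [0.0982 0.2188 0.2444]
top0 blue 3881 yel 288 red 0
lid n [0.6129 0.1202 0.7809] tilt 0.6746 yaw -2.9479 1941
L u 293 379 v 148 197 x' [-0.73   -0.6391 -0.561 ] y' [0.0717 0.214  0.36  ] z [0.1167 0.1903 0.2533]
yel u 299 382 v 186 205 x' [-0.5803 -0.5464 -0.5407] y' [0.074  0.1928 0.3602] z [0.019  0.2598 0.2714]
```

```bash
python3 - <<'E'
from h import *
for n,roi in(("scene0",(255,110,400,260)),("top0",(280,140,400,235))):
    d=load(n); im=d["img"]; hsv=cv2.cvtColor(im,cv2.COLOR_RGB2HSV); H,S,V=[hsv[...,i].astype(int) for i in range(3)]
    R=np.zeros(H.shape,bool); R[roi[1]:roi[3],roi[0]:roi[2]]=1
    yel=R&(H>23)&(H<33)&(S>200); red=R&((H<5)|(H>174))&(S>180)
    P,u,v=pts(d,yel); P=P[(P[:,2]>.245)&(P[:,2]<.275)]
    vx,vy,x0,y0=cv2.fitLine(P[:,:2].astype(np.float32),cv2.DIST_HUBER,0,.001,.001).ravel()
    t=(P[:,:2]-[x0,y0])@[vx,vy]; print(n,"stripe yaw",np.arctan2(-vx,vy) if vy>0 else np.arctan2(vx,-vy))
    e=np.array([[x0,y0]])+np.outer([t.min(),t.max(),(t.min()+t.max())/2],[vx,vy]); print(e.round(4),t.max()-t.min())
    for yaw in(.188,):
        ex=np.array([np.cos(yaw),np.sin(yaw),0]);ey=np.array([-np.sin(yaw),np.cos(yaw),0])
        print("stripe x'",np.percentile(P@ex,[1,10,50,90,99]).round(4),"y'",np.percentile(P@ey,[0,1,99,100]).round(4),"z",np.percentile(P[:,2],[1,50,99]).round(4))
        Q,_,_=pts(d,red)
        if len(Q):
            Q=Q[Q[:,2]>.17]; print("red x'",np.percentile(Q@ex,[0,5,50,95,100]).round(4),"y'",np.percentile(Q@ey,[0,5,50,95,100]).round(4),"z",np.percentile(Q[:,2],[0,5,50,95,100]).round(4))
E
```

```text
scene0 stripe yaw 0.1855517
[[ 0.5446  0.0425]
 [ 0.5996 -0.2501]
 [ 0.5721 -0.1038]] 0.29771821927691366
stripe x' [0.5371 0.5385 0.5421 0.5481 0.5503] y' [-0.3578 -0.3544 -0.0625 -0.0601] z [0.2558 0.2614 0.2678]
red x' [0.4827 0.4843 0.513  0.5437 0.5507] y' [-0.0721 -0.0713 -0.0692 -0.0686 -0.0684] z [0.1884 0.1929 0.2218 0.2432 0.2451]
top0 stripe yaw 0.18463597
[[ 0.5499  0.0365]
 [ 0.6038 -0.252 ]
 [ 0.5769 -0.1077]] 0.2934399212009339
stripe x' [0.5421 0.5435 0.5467 0.551  0.5526] y' [-0.3604 -0.3584 -0.0706 -0.0669] z [0.2492 0.2607 0.2717]
```

View pics/scene0_z.png

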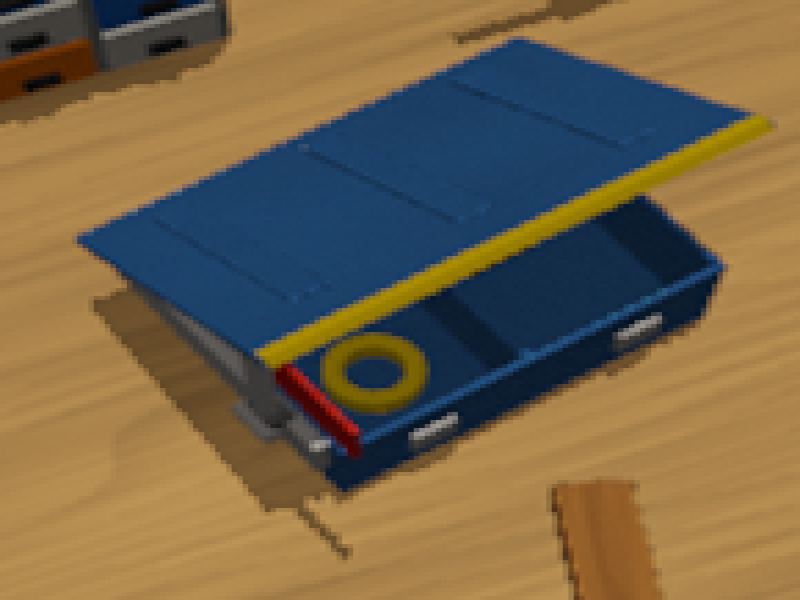

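```bash
cat >> h.py <<'E'
from scipy.spatial.transform import Rotation as Ro
YAW=.187; CX,CY=.624,-.2085
EX=np.array([np.cos(YAW),np.sin(YAW),0]);EY=np.array([-np.sin(YAW),np.cos(YAW),0]);EZ=np.array([0,0,1.])
def case2w(p): p=np.asarray(p); return (CX+p[0])*EX+(CY+p[1])*EY+p[2]*EZ   # m
def w2case(w): w=np.asarray(w); return np.array([w@EX-CX,w@EY-CY,w[2]])
def Rt(pitch):
    y=np.cos(pitch)*EX-np.sin(pitch)*EZ; z=np.sin(pitch)*EX+np.cos(pitch)*EZ
    return np.stack([np.cross(y,z),y,z],1)
def rel(s,p_case,pitch_deg):
    R=Ro.from_quat(s["eef_rot"]).as_matrix(); Rg=Rt(np.radians(pitch_deg))
    rv=Ro.from_matrix(R.T@Rg).as_rotvec()
    d=case2w(p_case)-s["tool_pos"]
    print("case tcp mm",(w2case(s["tool_pos"])*1e3).round(1),"rotvec tool",rv.round(3),np.linalg.norm(rv).round(3),"shift in tool now",(R.T@d*1e3).round(1),"in goal tool",(Rg.T@d*1e3).round(1))
E
python3 - <<'E'
from h import *
from plant import r
s=r.get_state(); R=Ro.from_quat(s["eef_rot"]).as_matrix(); print(R.round(3))
rel(s,[-.20,.07,.30],25); print(case2w([-.20,.07,.30]))
# tin/mug/offcut heights map from top view
d=load("top0")
for u,v in((196,219),(205,183),(333,253),(418,186)):
    m=np.zeros((400,640),bool);m[v-2:v+3,u-2:u+3]=1; P,_,_=pts(d,m); print(u,v,P.mean(0).round(3),P[:,2].max().round(3))
E
```

```text
[[ 0.444 -0.    -0.896]
 [ 0.896 -0.001  0.444]
 [-0.001 -1.    -0.   ]]
case tcp mm [-247.6  706.8  238.1] rotvec tool [ 0.462  2.157 -1.375] 2.6 shift in tool now [-479.7  -61.2 -421.7] in goal tool [636.8  17.   76.2]
[ 0.44235697 -0.05725874  0.3       ]
196 219 [0.503 0.427 0.089] 0.098
205 183 [0.659 0.419 0.004] 0.016
333 253 [ 0.39  -0.093  0.023] 0.036
418 186 [ 0.642 -0.409  0.104] 0.132
```

```bash
python3 -m inch '[[-20,-10,-16,0,0,0],[-25,-10,-22,0,0,0],[-25,-10,-22,0,0,0],[-25,-10,-22,0,0,0],[-25,-10,-22,0,0,0],[-25,-10,-22,0,0,0],[-25,-10,-22,0,0,0],[-25,-10,-22,0,0,0],[-25,-10,-22,0,0,0],[-25,-10,-22,0,0,0]]'; python3 -m inch '[[-25,0,-22,0,0.125,0],[0,0,0,0,0.125,0],[0,0,0,0,0.125,0],[0,0,0,0,0.125,0],[0,0,0,0,0.125,0],[0,0,0,0,0.125,0],[0,0,0,0,0.125,0],[0,0,0,0,0.125,0]]'; python3 -c "
from h import *
from plant import r
s=r.get_state();print(s['q'].round(3),s['tool_pos']);rel(s,[-.2,.07,.3],25);print(Ro.from_quat(s['eef_rot']).as_matrix().round(2))"
```

```text
clock: 0.98
tool_pos: [0.3604, 0.2438, 0.3391]
eef_rot: [0.601, 0.373, -0.373, -0.601]
contact_force: [1.3, 0.5, 0.4]
opening: 0.996
clock: 1.65
tool_pos: [0.3688, 0.2133, 0.3386]
eef_rot: [0.706, 0.037, -0.037, -0.706]
contact_force: [-0.1, -0.2, -0.3]
opening: 1.001
[-0.643  0.288  0.014  1.984 -0.005  0.87  -0.521] [0.36881547 0.21327656 0.33860113]
case tcp mm [-222.   349.5  338.6] rotvec tool [ 0.909  1.314 -0.837] 1.803 shift in tool now [  44.8   38.6 -276.7] in goal tool [279.5  36.2 -25.7]
[[ 0.99 -0.   -0.1 ]
 [ 0.1  -0.    0.99]
 [-0.   -1.   -0.  ]]
```

```bash
python3 -m inch '[[20,-13,-21,0,0,0],[20,-13,-21,0,0,0],[20,-13,-21,0,0,0],[20,-13,-21,0,0,0],[20,-13,-21,0,0,0],[20,-13,-21,0,0,0]]' 0 20; python3 -m inch '[[0,0,0,0,-0.125,0],[0,0,0,0,-0.125,0],[0,0,0,0,-0.125,0],[0,0,0,0,-0.125,0],[0,0,0,0,-0.125,0],[0,0,0,0,-0.125,0],[0,0,0,0,-0.125,0],[0,0,0,0,-0.125,0],[0,0,0,0,-0.125,0],[0,0,0,0,-0.125,0],[0,0,0,0,-0.125,0],[0,0,0,0,-0.125,0]]'; python3 -c "
from h import *
from plant import r
s=r.get_state();print(s['q'].round(3),s['tool_pos']);rel(s,[-.2,.07,.3],55);print(Ro.from_quat(s['eef_rot']).as_matrix().round(2))"
```

```text
clock: 2.15
tool_pos: [0.5028, 0.1004, 0.4173]
eef_rot: [-0.706, -0.039, 0.039, 0.706]
contact_force: [0.5, 0.6, 0.9]
opening: 0.571
clock: 3.15
tool_pos: [0.502, 0.1014, 0.4165]
eef_rot: [-0.488, -0.511, 0.512, 0.488]
contact_force: [0.0, 0.1, 0.3]
opening: 0.003
[-0.109  0.358 -0.268  1.612  0.1    1.186  1.219] [0.50196657 0.10138682 0.41645566]
case tcp mm [-111.9  214.8  416.5] rotvec tool [ 0.064  2.867 -0.905] 3.008 shift in tool now [-155.7  116.5   66.8] in goal tool [ 144.8   44.9 -138.9]
[[-0.05 -0.   -1.  ]
 [ 1.   -0.   -0.05]
 [-0.   -1.    0.  ]]
```

```bash
python3 -m inch '[[0,0,-20,-0.12,0,0],[0,0,-20,-0.12,0,0],[0,0,-20,-0.12,0,0],[0,0,-20,-0.12,0,0],[0,5,-15,-0.12,0,0],[0,5,-15,-0.12,0,0],[0,5,-15,-0.12,0,0]]'; python3 -c "
from h import *
from plant import r
s=r.get_state();print(s['q'].round(3),s['tool_pos']);rel(s,[-.2,.07,.3],55);print(Ro.from_quat(s['eef_rot']).as_matrix().round(2))"
```

```text
clock: 3.73
tool_pos: [0.6186, 0.0991, 0.4391]
eef_rot: [0.643, 0.655, -0.287, -0.273]
contact_force: [1.3, -0.8, -0.0]
opening: 0.004
[-0.494  0.246  0.182  2.016  0.848  0.234  0.497] [0.61859599 0.09912973 0.43911988]
case tcp mm [  2.2 190.9 439.1] rotvec tool [0.17  3.009 0.218] 3.022 shift in tool now [-150.7  -21.   227.4] in goal tool [ 120.9   -2.  -245.5]
[[-0.02  0.69 -0.73]
 [ 1.    0.01 -0.02]
 [-0.01 -0.73 -0.69]]
```

```bash
python3 -m inch '[[0,-8,12,0,-0.12,0],[0,-12,0,0,-0.12,0],[0,-12,0,0,-0.12,0],[0,-12,0,0,-0.12,0],[0,-12,0,0,-0.12,0],[0,-12,0,0,-0.12,0]]'; python3 -c "
from h import *
from plant import r
s=r.get_state();print(s['q'].round(3),s['tool_pos']);rel(s,[-.2,.07,.3],55);print(Ro.from_quat(s['eef_rot']).as_matrix().round(2))"
```

```text
clock: 4.23
tool_pos: [0.5637, 0.0986, 0.4811]
eef_rot: [0.499, 0.709, -0.498, -0.023]
contact_force: [-0.3, 0.3, -0.2]
opening: 0.007
[-0.367  0.111 -0.045  2.038  0.801  0.39   1.255] [0.56374833 0.0985782  0.48111657]
case tcp mm [-51.8 200.6 481.1] rotvec tool [-0.209 -2.526 -0.123] 2.538 shift in tool now [ 31.   47.8 261.9] in goal tool [ 130.6   63.3 -225.3]
[[-0.5   0.69 -0.53]
 [ 0.73  0.01 -0.68]
 [-0.46 -0.73 -0.5 ]]
```

```bash
python3 -m inch '[[4,4,25,0,0,0],[4,4,25,0,0,0],[4,4,25,0,0,0],[4,4,25,0,0,0],[4,4,25,0,0,0],[4,4,25,0,0,0]]'; python3 -c "
from h import *
from plant import r
s=r.get_state();print(s['q'].round(3),s['tool_pos']);rel(s,[-.2,.07,.3],55);print(Ro.from_quat(s['eef_rot']).as_matrix().round(2))"
```

```text
clock: 4.73
tool_pos: [0.5145, 0.0357, 0.4089]
eef_rot: [0.506, 0.705, -0.496, -0.021]
contact_force: [0.5, 0.2, 0.4]
opening: 0.002
[-0.369  0.113  0.094  2.327  1.784  0.192  0.32 ] [0.51445533 0.03571144 0.40893313]
case tcp mm [-111.9  147.9  408.9] rotvec tool [-0.228 -2.531 -0.13 ] 2.545 shift in tool now [ 18.3  29.1 156.6] in goal tool [  77.9   38.7 -134.7]
[[-0.49  0.69 -0.53]
 [ 0.73 -0.01 -0.68]
 [-0.47 -0.72 -0.51]]
```

```bash
python3 -m inch '[[3,5,24,0,0,0],[3,5,24,0,0,0],[3,5,24,0,0,0],[0,0,0,0,-0.125,0],[0,0,0,0,-0.125,0],[0,0,0,0,-0.125,0],[0,0,0,0,-0.125,0]]'; python3 -c "
from h import *
from plant import r
s=r.get_state();print(s['q'].round(3),s['tool_pos']);rel(s,[-.2,.07,.3],55);print(Ro.from_quat(s['eef_rot']).as_matrix().round(2))"
```

```text
clock: 5.32
tool_pos: [0.4962, 0.0063, 0.3781]
eef_rot: [0.368, 0.683, -0.612, 0.155]
contact_force: [0.0, 0.8, 0.6]
opening: 0.004
[-0.222  0.146  0.009  2.43   2.407  0.247  0.245] [0.49622505 0.00631826 0.37810116]
case tcp mm [-135.3  122.5  378.1] rotvec tool [-0.24  -2.027 -0.051] 2.042 shift in tool now [68.5 20.3 89.1] in goal tool [ 52.5  26.8 -97.8]
[[-0.68  0.69 -0.24]
 [ 0.31 -0.02 -0.95]
 [-0.66 -0.72 -0.2 ]]
```

```bash
python3 -m inch '[[0,0,0,-0.015,-0.125,0],[0,0,0,-0.015,-0.125,0],[0,0,0,-0.015,-0.125,0],[0,0,0,-0.015,-0.125,0],[0,0,0,-0.015,-0.125,0],[0,0,0,-0.015,-0.125,0],[0,0,0,-0.015,-0.125,0],[0,0,0,-0.015,-0.125,0],[0,0,0,-0.015,-0.125,0],[0,0,0,-0.015,-0.125,0],[0,0,0,-0.015,-0.125,0],[0,0,0,-0.015,-0.125,0]]'; python3 -c "
from h import *
from plant import r
s=r.get_state();print(s['q'].round(3),s['tool_pos']);rel(s,[-.2,.10,.3],55);print(Ro.from_quat(s['eef_rot']).as_matrix().round(2))"
```

```text
clock: 6.32
tool_pos: [0.4962, 0.0066, 0.3781]
eef_rot: [0.158, -0.444, 0.641, -0.606]
contact_force: [-0.3, 0.6, -0.5]
opening: 0.005
[ 0.288  0.162 -0.38   2.347  3.582  0.064  0.711] [0.49617839 0.00664662 0.37812188]
case tcp mm [-135.2  122.8  378.1] rotvec tool [-0.091 -0.533 -0.034] 0.542 shift in tool now [ 70.6  17.1 -74.4] in goal tool [ 22.8  26.8 -97.9]
[[-0.22  0.64  0.74]
 [-0.92  0.13 -0.38]
 [-0.34 -0.76  0.56]]
```

```bash
python3 -m inch '[[5,6,-20,-0.02,-0.125,0],[5,6,-20,-0.02,-0.125,0],[4,4,-18,-0.02,-0.125,-0.01],[4,4,-18,-0.02,-0.125,-0.01],[3,4,-18,-0.02,-0.04,0],[0,0,0,0,0,0]]'; python3 - <<'E'
from h import *
from plant import r
s=r.get_state();print(s['q'].round(3),s['tool_pos']);rel(s,[-.2,.105,.224],55);print(Ro.from_quat(s['eef_rot']).as_matrix().round(2))
d=r.snapshot("wrist"); cv2.imwrite("pics/w1.png",d["img"][:,:,::-1]); np.savez("pics/w1.npz",**d)
d=r.snapshot("scene"); cv2.imwrite("pics/s1.png",d["img"][:,:,::-1]); np.savez("pics/s1.npz",**d)
E
```

```text
clock: 6.82
tool_pos: [0.4366, 0.0038, 0.2997]
eef_rot: [-0.354, 0.299, -0.562, 0.685]
contact_force: [1.1, 0.2, 0.3]
opening: 0.005
[-0.089  0.251  0.063  2.558  3.554  0.292  1.292] [0.43659104 0.00381912 0.29969221]
case tcp mm [-194.3  131.1  299.7] rotvec tool [ 0.003 -0.004 -0.012] 0.013 shift in tool now [ 27.   58.5 -47.8] in goal tool [ 26.1  58.7 -48.1]
[[ 0.19  0.56  0.81]
 [-0.98  0.12  0.15]
 [-0.01 -0.82  0.57]]
```

View pics/w1.png

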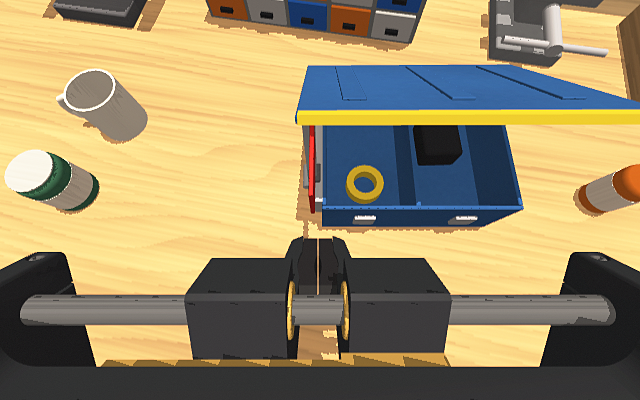

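View pics/s1.png

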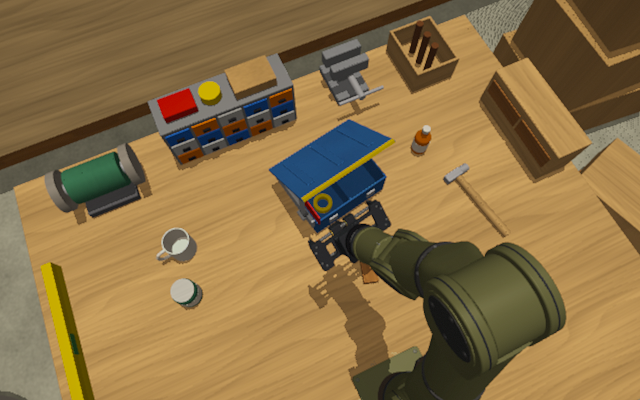

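The wrist view shows the stripe's left end at (296,117), the red plate running edge-on from (312,125) to (312,212), and the closed fingertips at (318,240). I'll re-measure edge and plate from here.

```bash
cat >> h.py <<'E'
def wpts(d,mask,s):
    v,u=np.nonzero(mask&(d["range_z"]>0)); z=d["range_z"][v,u]
    c=np.stack([u,v,np.ones_like(u)],1)@np.linalg.inv(d["mtx"]).T*z[:,None]
    T=d["tool_from_camera"]; t=c@T[:3,:3].T+T[:3,3]
    w=t@Ro.from_quat(s["eef_rot"]).as_matrix().T+s["tool_pos"]
    return np.stack([w@EX-CX,w@EY-CY,w[:,2]],1)*1e3,u,v
def wmeas(d,s):
    hsv=cv2.cvtColor(d["img"],cv2.COLOR_RGB2HSV); H,S,V=[hsv[...,i].astype(int) for i in range(3)]
    yel=(H>23)&(H<33)&(S>200); red=((H<5)|(H>174))&(S>180)
    P,u,v=wpts(d,yel,s); k=(P[:,2]>225)&(P[:,2]<285)&(abs(P[:,0]+80)<40);P=P[k]
    if len(P)>10: 
        vx,vy,_,_=cv2.fitLine(P[:,:2].astype(np.float32),cv2.DIST_HUBER,0,1,.01).ravel()
        print("stripe n",len(P),"x",np.percentile(P[:,0],[1,10,50,90,99]).round(1),"y",P[:,1].min().round(1),P[:,1].max().round(1),"z",np.percentile(P[:,2],[1,10,50,90,99]).round(1),"yaw err",np.arctan(-vx/vy).round(4))
    Q,u,v=wpts(d,red,s); Q=Q[(Q[:,2]>150)&(abs(Q[:,1]-137)<40)&(abs(Q[:,0]+100)<60)]
    if len(Q)>5: print("red n",len(Q),"x",np.percentile(Q[:,0],[1,50,99]).round(1),"y",np.percentile(Q[:,1],[1,10,50,90,99]).round(1),"z",np.percentile(Q[:,2],[1,50,99]).round(1))
E
python3 - <<'E'
from h import *
from plant import r
s=r.get_state(); wmeas(load("w1"),s)
d=load("w1"); m=np.zeros((400,640),bool); m[236:262,285:355]=1
v,u=np.nonzero(m); z=d["range_z"][v,u]; c=np.stack([u,v,np.ones_like(u)],1)@np.linalg.inv(d["mtx"]).T*z[:,None]; T=d["tool_from_camera"]; t=(c@T[:3,:3].T+T[:3,3])*1e3
k=(z>0)&(z<.22); print(k.sum(),np.percentile(t[k],[1,50,99],axis=0).round(1))
for y0 in range(-40,6,5):
    kk=k&(t[:,1]>y0)&(t[:,1]<y0+5)
    if kk.sum(): print(y0,"x",t[kk,0].min().round(1),t[kk,0].max().round(1),"z",t[kk,2].min().round(1),t[kk,2].max().round(1))
E
```

```text
stripe n 4320 x [-86.5 -85.5 -82.9 -75.6 -73.1] y -128.3 148.0 z [257.1 258.4 260.9 263.5 264.6] yaw err -0.0043
red n 481 x [-140.7 -115.6  -76.7] y [135.4 135.5 136.8 138.8 139.2] z [194.3 240.5 242.5]
1448 [[-14.  -71.4   6.6]
 [  0.6 -16.2   8.6]
 [ 14.6   0.1  33.3]]
-30 x -14.1 12.1 z 7.9 10.3
-25 x -14.9 15.5 z 5.9 10.7
-20 x -14.7 15.4 z 4.4 10.5
-15 x -14.2 15.0 z 7.5 10.4
-10 x -13.5 14.5 z 7.5 10.4
-5 x -12.6 12.8 z 6.2 10.3
0 x -7.5 8.2 z 7.7 9.3
```

```bash
python3 -m inch '[[6,12,5,0,0,-0.004],[6,13,5,0,0,-0.004],[6,13,5,0,0,-0.004],[0,13,5,0,0,0],[0,13,5,0,0,0],[0,12,5,0,0,0],[0,12,5,0,0,0],[0,10,4,0,0,0],[0,8,3,0,0,0],[0,0,0,0,0,0]]'; python3 - <<'E'
from h import *
from plant import r
s=r.get_state();print(s['q'].round(3),s['contact_force'].round(1));rel(s,[-.0816,.113,.227],55)
d=r.snapshot("wrist"); cv2.imwrite("pics/w2.png",d["img"][:,:,::-1]); np.savez("pics/w2.npz",**d); wmeas(d,s)
E
```

```text
clock: 7.75
tool_pos: [0.5348, 0.0044, 0.2373]
eef_rot: [-0.354, 0.297, -0.567, 0.683]
contact_force: [-0.8, -0.6, 0.2]
opening: 0.009
[-0.114  0.509  0.111  2.414  3.506  0.411  1.337] [-0.8 -0.6  0.2]
case tcp mm [-97.7 113.4 237.3] rotvec tool [-0.    -0.006 -0.001] 0.006 shift in tool now [ 0.4 17.7  7.3] in goal tool [ 0.4 17.7  7.3]
stripe n 6587 x [-86.1 -85.4 -82.8 -73.3 -72.1] y -53.0 148.3 z [255.6 256.9 259.9 262.8 263.8] yaw err -0.0002
red n 555 x [-100.7  -89.   -74.1] y [135.1 135.2 135.3 138.2 139.1] z [189.6 233.1 241.1]
```

View pics/w2.png

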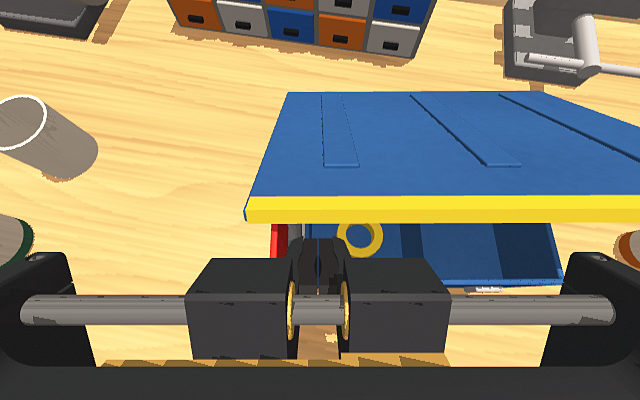

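The lid edge crosses above the fingertips at about (318,220), and the red plate is just left of them at (280,240). I'm moving in underneath.

```bash
python3 -m inch '[[0,6,2,0,0,0],[0,6,2,0,0,0],[0,6,2,0,0,0],[0,0,0,0,0,0]]'; python3 - <<'E'
from h import *
from plant import r
s=r.get_state();print(s['q'].round(3),s['contact_force'].round(1));rel(s,[-.0816,.113,.227],55)
d=r.snapshot("wrist"); cv2.imwrite("pics/w3.png",d["img"][:,:,::-1]); np.savez("pics/w3.npz",**d); wmeas(d,s)
R=Ro.from_quat(s["eef_rot"]).as_matrix(); print("edge in tool",(R.T@(case2w([-.086,.113,.256])-s["tool_pos"])*1e3).round(1))
E
```

```text
clock: 8.13
tool_pos: [0.5495, 0.0072, 0.226]
eef_rot: [-0.354, 0.297, -0.567, 0.682]
contact_force: [-0.2, 1.1, 0.1]
opening: 0.001
[-0.122  0.547  0.115  2.388  3.497  0.422  1.339] [-0.2  1.1  0.1]
case tcp mm [-82.8 113.4 226. ] rotvec tool [ 0.    -0.005 -0.001] 0.005 shift in tool now [ 0.4 -0.2  1.6] in goal tool [ 0.4 -0.2  1.6]
stripe n 6921 x [-86.  -85.4 -82.9 -73.1 -72. ] y -36.0 148.5 z [255.5 256.8 259.9 262.8 263.8] yaw err -0.0005
red n 133 x [-87.4 -84.4 -77.5] y [135.1 135.2 135.3 138.2 139. ] z [188.6 233.  241.1]
edge in tool [  0.3 -26.4  14.6]
```

View pics/w3.png

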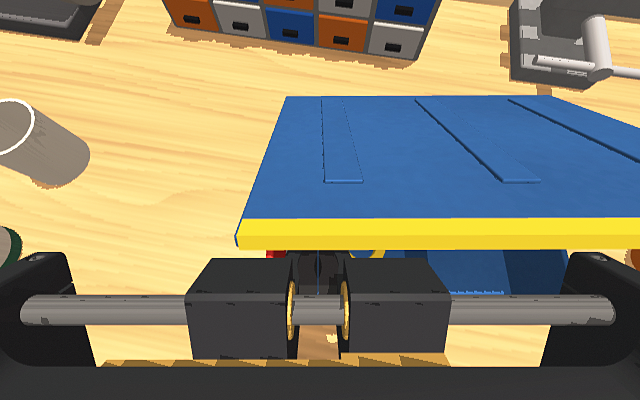

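```bash
python3 -m inch '[[-2,0,1,0,0,0],[-3,0,0,0,0,0],[-3,0,0,0,0,0],[-3,0,0,0,0,0],[-3,0,0,0,0,0]]'; python3 -c "
from h import *
from plant import r
s=r.get_state();print(s['q'].round(3),s['contact_force'].round(1),(w2case(s['tool_pos'])*1e3).round(1))
d=r.snapshot('wrist');wmeas(d,s)"
python3 -m inch '[[-3,0,0,0,0,0],[-3,0,0,0,0,0],[-3,0,0,0,0,0],[-3,0,0,0,0,0],[-3,0,0,0,0,0],[-2,0,0,0,0,0],[0,0,0,0,0,0]]'; python3 - <<'E'
from h import *
from plant import r
s=r.get_state();print(s['q'].round(3),s['contact_force'].round(1),(w2case(s['tool_pos'])*1e3).round(1))
d=r.snapshot("wrist"); cv2.imwrite("pics/w4.png",d["img"][:,:,::-1]); np.savez("pics/w4.npz",**d); wmeas(d,s)
d=r.snapshot("scene"); cv2.imwrite("pics/s4.png",d["img"][100:300,200:460,::-1].repeat(3,0).repeat(3,1))
E
```

```text
clock: 8.6
tool_pos: [0.5467, 0.0207, 0.2272]
eef_rot: [-0.354, 0.297, -0.567, 0.682]
contact_force: [0.1, -1.3, 0.7]
opening: 0.007
[-0.171  0.543  0.131  2.397  3.459  0.424  1.34 ] [ 0.1 -1.3  0.7] [-83.  127.2 227.2]
stripe n 6377 x [-86.  -85.3 -82.8 -72.9 -71.9] y -24.5 148.2 z [255.6 256.8 259.9 262.8 264. ] yaw err -0.0
red n 48 x [-87.5 -85.4 -83.8] y [142.8 143.3 144.5 145.8 145.9] z [239.5 240.5 241.8]
clock: 9.23
tool_pos: [0.543, 0.0379, 0.2267]
eef_rot: [-0.355, 0.297, -0.566, 0.682]
contact_force: [-1.4, -0.1, -1.3]
opening: 0.005
[-0.23   0.543  0.149  2.407  3.414  0.428  1.342] [-1.4 -0.1 -1.3] [-83.4 144.8 226.7]
stripe n 4535 x [-89.6 -89.  -86.7 -76.5 -75.7] y -9.4 148.0 z [251.1 252.2 255.5 258.2 259.3] yaw err 0.0004
red n 19 x [-80.7 -77.1 -71.8] y [176.3 176.4 176.5 176.9 177. ] z [182.  183.4 184.8]
```

View pics/w4.png

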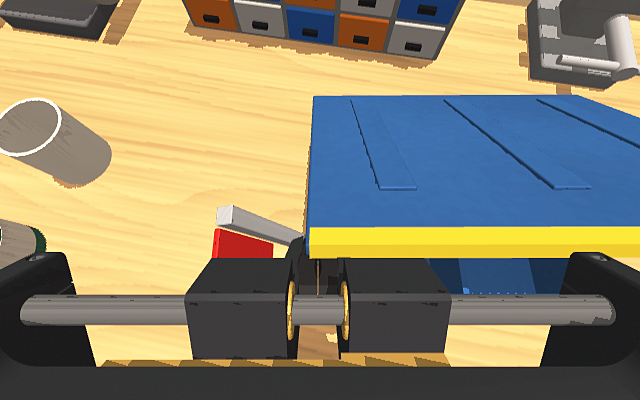

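View pics/s4.png

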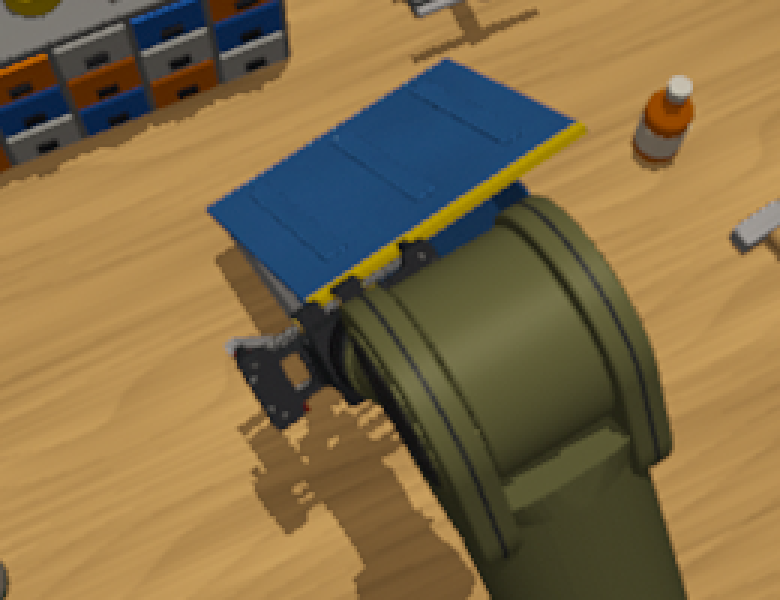

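The lid dropped about 4 mm and was caught: its edge is now at z ≈ 251. The prop is swinging out at the left, with the red plate at (245,243). I'll slide the finger inward along the edge, then plan the lowering.

```bash
python3 -m inch '[[3,0,0,0,0,0],[4,0,0,0,0,0],[4,0,0,0,0,0],[4,0,0,0,0,0],[4,0,0,0,0,0],[4,0,0,0,0,0],[4,0,0,0,0,0],[4,0,0,0,0,0],[4,0,0,0,0,0],[0,0,0,0,0,0]]'; python3 - <<'E'
from h import *
from plant import r
s=r.get_state();print(s['q'].round(3),s['contact_force'].round(1),(w2case(s['tool_pos'])*1e3).round(1))
d=r.snapshot("wrist"); cv2.imwrite("pics/w5.png",d["img"][:,:,::-1]); wmeas(d,s)
d=r.snapshot("top"); cv2.imwrite("pics/t5.png",d["img"][120:280,220:460,::-1].repeat(3,0).repeat(3,1))
def tip(th,p):
    e=np.array([110-250*np.cos(th),100+250*np.sin(th)]); yt=np.array([np.cos(p),-np.sin(p)]);zt=np.array([np.sin(p),np.cos(p)])
    return e-10.4*zt+26*yt
ths=[.648,.55,.45,.35,.25,.15,.08,0,-.02]
ps=np.radians(np.interp(ths,[0,.6],[63,55]))
for a,b,p,q in zip(ths,ths[1:],ps,ps[1:]):
    dd=tip(b,q)-tip(a,p); m=(p+q)/2
    print(a,b,"total y",(dd@[np.cos(m),-np.sin(m)]).round(1),"z",(dd@[np.sin(m),np.cos(m)]).round(1),"ax",-(q-p).round(3),"tip",tip(b,q).round(0))
E
```

```text
clock: 10.17
tool_pos: [0.5502, 0.0017, 0.2269]
eef_rot: [-0.354, 0.297, -0.567, 0.682]
contact_force: [-0.0, -0.3, -0.8]
opening: 0.002
[-0.105  0.544  0.109  2.384  3.509  0.416  1.337] [-0.  -0.3 -0.8] [-83.1 107.9 226.9]
stripe n 5774 x [-89.2 -88.6 -86.4 -76.1 -75.2] y -46.9 148.3 z [251.5 252.8 255.9 258.7 259.9] yaw err -0.0006
red n 24 x [-114.  -113.6 -113.5] y [138.9 142.8 146.3 150.4 150.7] z [303.  304.1 311.9]
0.648 0.55 total y 8.7 z -23.2 ax -0.012 tip [-97. 203.]
0.55 0.45 total y 11.4 z -22.7 ax -0.023 tip [-110.  181.]
0.45 0.35 total y 14.0 z -21.1 ax -0.023 tip [-120.  158.]
0.35 0.25 total y 16.4 z -19.2 ax -0.023 tip [-128.  134.]
0.25 0.15 total y 18.6 z -17.0 ax -0.023 tip [-134.  110.]
0.15 0.08 total y 14.1 z -10.5 ax -0.016 tip [-136.   92.]
0.08 0 total y 17.2 z -10.4 ax -0.019 tip [-137.   72.]
0 -0.02 total y 4.5 z -2.2 ax -0.0 tip [-137.   67.]
```

View pics/w5.png

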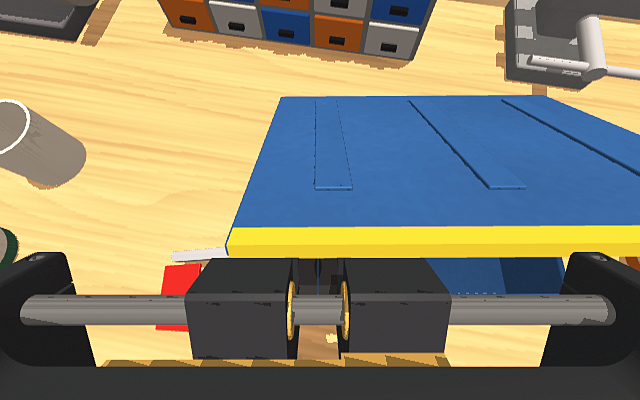

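View pics/t5.png

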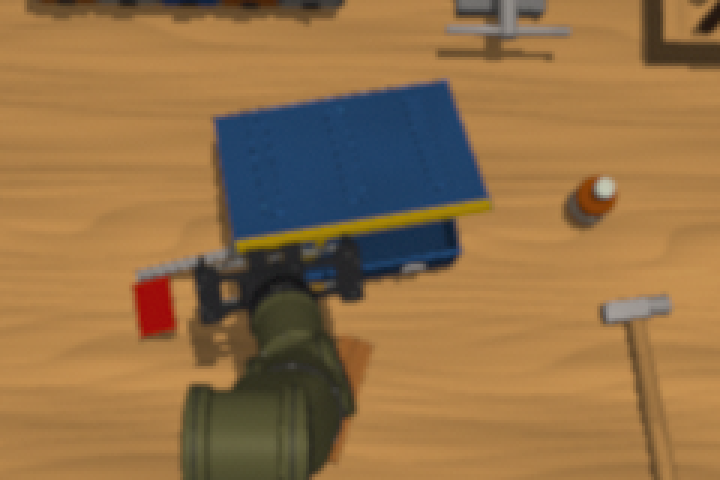

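```bash
python3 -m inch '[[0,1,-2,-0.002,0,0],[0,1.4,-3.6,-0.003,0,0],[0,1.5,-4,-0.003,0,0],[0,1.5,-4,-0.003,0,0],[0,1.6,-4,-0.003,0,0],[0,1.7,-4,-0.003,0,0],[0,1.8,-4,-0.003,0,0],[0,1.9,-4,-0.003,0,0],[0,2,-4,-0.003,0,0],[0,2,-4,-0.003,0,0],[0,2,-4,-0.003,0,0],[0,2,-4,-0.003,0,0]]'; python3 - <<'E'
from h import *
from plant import r
s=r.get_state();print(s['q'].round(3),s['contact_force'].round(1),(w2case(s['tool_pos'])*1e3).round(1))
d=r.snapshot("wrist"); cv2.imwrite("pics/w6.png",d["img"][:,:,::-1]); 
import h
hsv=cv2.cvtColor(d["img"],cv2.COLOR_RGB2HSV); H,S,V=[hsv[...,i].astype(int) for i in range(3)]
P,u,v=wpts(d,(H>23)&(H<33)&(S>200),s); P=P[(P[:,2]>100)&(P[:,0]>-150)]; print(np.percentile(P,[1,50,99],axis=0).round(1))
E
```

```text
clock: 11.27
tool_pos: [0.5239, -0.0017, 0.1841]
eef_rot: [-0.366, 0.307, -0.561, 0.676]
contact_force: [-0.7, -1.9, -1.0]
opening: 0.002
[-0.12   0.641  0.147  2.468  3.475  0.561  1.388] [-0.7 -1.9 -1. ] [-109.6  109.4  184.1]
[[-112.3  -35.9  211.6]
 [-102.    48.2  213.4]
 [-101.4  148.1  218.9]]
```

View pics/w6.png

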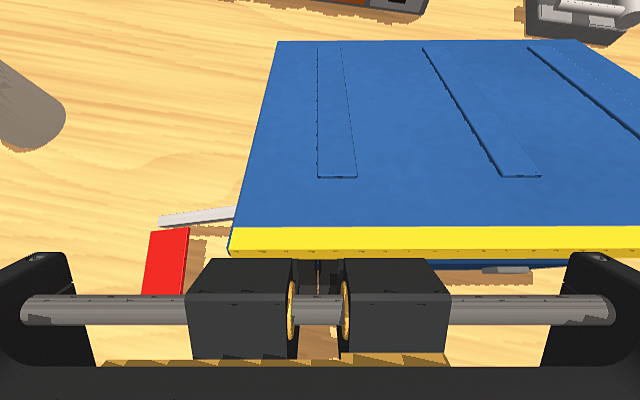

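```bash
python3 -m inch '[[4,0,0,0,0,0],[7,0,0,0,0,0],[8,0,0,0,0,0],[8,0,0,0,0,0],[8,0,0,0,0,0],[8,0,0,0,0,0],[8,0,0,0,0,0],[8,0,0,0,0,0],[8,0,0,0,0,0],[8,0,0,0,0,0],[4,0,0,0,0,0],[0,0,0,0,0,0]]'; python3 - <<'E'
from h import *
from plant import r
s=r.get_state();print(s['q'].round(3),s['contact_force'].round(1));rel(s,[-.1096,.03,.1841],57.2)
d=r.snapshot("wrist"); cv2.imwrite("pics/w7.png",d["img"][:,:,::-1])
hsv=cv2.cvtColor(d["img"],cv2.COLOR_RGB2HSV); H,S,V=[hsv[...,i].astype(int) for i in range(3)]
P,u,v=wpts(d,(H>23)&(H<33)&(S>200),s); P=P[(P[:,2]>150)&(P[:,0]>-150)]; print(np.percentile(P,[1,50,99],axis=0).round(1))
E
```

```text
clock: 12.32
tool_pos: [0.5389, -0.0808, 0.1846]
eef_rot: [-0.365, 0.307, -0.562, 0.675]
contact_force: [-0.8, -0.4, -0.3]
opening: 0.002
[0.131 0.641 0.083 2.38  3.691 0.489 1.369] [-0.8 -0.4 -0.3]
case tcp mm [-109.5   28.9  184.6] rotvec tool [-0.004 -0.007  0.001] 0.008 shift in tool now [-1.1  0.4 -0.3] in goal tool [-1.1  0.4 -0.3]
[[-114.6 -116.8  211.7]
 [-102.    16.5  213.7]
 [-101.2  147.9  219.3]]
```

```bash
python3 -m inch '[[0,1.5,-2.3,-0.003,0,0],[0,2.2,-3.5,-0.004,0,0],[0,2.3,-3.5,-0.004,0,0],[0,2.4,-3.5,-0.004,0,0],[0,2.4,-3.5,-0.004,0,0],[0,2.5,-3.5,-0.004,0,0],[0,2.6,-3.4,-0.004,0,0],[0,2.7,-3.4,-0.004,0,0],[0,2.7,-3.3,-0.004,0,0],[0,2.8,-3.3,-0.004,0,0],[0,2.8,-3.2,-0.004,0,0],[0,2.8,-3.2,-0.004,0,0]]'; python3 - <<'E'
from h import *
from plant import r
s=r.get_state();print(s['q'].round(3),s['contact_force'].round(1));rel(s,[-.128,.03,.134],60)
d=r.snapshot("wrist"); cv2.imwrite("pics/w8.png",d["img"][:,:,::-1])
hsv=cv2.cvtColor(d["img"],cv2.COLOR_RGB2HSV); H,S,V=[hsv[...,i].astype(int) for i in range(3)]
P,u,v=wpts(d,(H>23)&(H<33)&(S>200),s); P=P[(P[:,2]>100)&(P[:,0]>-160)]; print(np.percentile(P,[1,50,99],axis=0).round(1))
E
```

```text
clock: 13.37
tool_pos: [0.5204, -0.0825, 0.1376]
eef_rot: [-0.382, 0.32, -0.554, 0.667]
contact_force: [-2.4, -2.6, -0.9]
opening: 0.004
[0.106 0.747 0.13  2.422 3.645 0.587 1.432] [-2.4 -2.6 -0.9]
case tcp mm [-128.    30.6  137.6] rotvec tool [-0.004 -0.006 -0.001] 0.007 shift in tool now [ 0.7  3.1 -1.8] in goal tool [ 0.6  3.2 -1.8]
[[-132.6 -112.9  166. ]
 [-120.9  -35.2  169.7]
 [-119.3  147.8  172.9]]
```

View pics/w8.png

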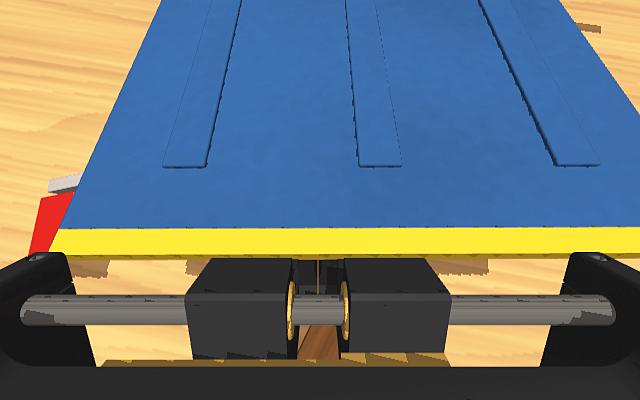

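```bash
python3 -m inch '[[0,1.8,-2,-0.003,0,0],[0,2.5,-2.8,-0.003,0,0],[0,2.7,-2.7,-0.003,0,0],[0,2.7,-2.6,-0.003,0,0],[0,2.8,-2.6,-0.003,0,0],[0,2.8,-2.5,-0.003,0,0],[0,2.8,-2.5,-0.003,0,0],[0,2.8,-2.4,-0.003,0,0],[0,2.8,-2.3,-0.003,0,0],[0,2.6,-2.1,-0.003,0,0],[0,2.4,-1.9,-0.003,0,0],[0,2,-1.6,-0.003,0,0]]'; python3 - <<'E'
from h import *
from plant import r
s=r.get_state();print(s['q'].round(3),s['contact_force'].round(1));rel(s,[-.136,.03,.092],62)
d=r.snapshot("wrist"); cv2.imwrite("pics/w9.png",d["img"][:,:,::-1])
hsv=cv2.cvtColor(d["img"],cv2.COLOR_RGB2HSV); H,S,V=[hsv[...,i].astype(int) for i in range(3)]
P,u,v=wpts(d,(H>23)&(H<33)&(S>200),s); P=P[(P[:,2]>80)&(P[:,0]>-160)]; print(np.percentile(P,[1,50,99],axis=0).round(1))
E
```

```text
clock: 14.42
tool_pos: [0.5112, -0.0836, 0.0972]
eef_rot: [-0.394, 0.33, -0.548, 0.66]
contact_force: [-1.0, -0.1, -1.3]
opening: 0.007
[0.092 0.845 0.154 2.436 3.611 0.66  1.472] [-1.  -0.1 -1.3]
case tcp mm [-137.2   31.3   97.2] rotvec tool [-0.003 -0.005 -0.002] 0.006 shift in tool now [ 1.3  5.1 -1.3] in goal tool [ 1.3  5.1 -1.3]
[[-139.7 -110.8  128. ]
 [-129.   -55.7  129.6]
 [-127.7  148.3  131.5]]
```

```bash
python3 -m inch '[[0,1.8,-1.1,-0.001,0,0],[0,1.8,-1.1,-0.001,0,0],[0,1.8,-1.1,-0.001,0,0],[0,1.8,-1.1,-0.001,0,0],[0,1.8,-1,-0.001,0,0],[0,1.6,-0.9,0,0,0],[0,1.4,-0.8,0,0,0],[0,1.3,-0.7,0,0,0],[0,1.3,-0.7,0,0,0],[0,1.3,-0.7,0,0,0],[0,1.3,-0.7,0,0,0],[0,1.3,-0.7,0,0,0]]'; python3 - <<'E'
from h import *
from plant import r
s=r.get_state();print(s['q'].round(3),s['contact_force'].round(1));rel(s,[-.137,.03,.072],62)
d=r.snapshot("wrist"); cv2.imwrite("pics/w10.png",d["img"][:,:,::-1])
hsv=cv2.cvtColor(d["img"],cv2.COLOR_RGB2HSV); H,S,V=[hsv[...,i].astype(int) for i in range(3)]
P,u,v=wpts(d,(H>23)&(H<33)&(S>200),s); P=P[(P[:,2]>60)&(P[:,0]>-160)]; print(np.percentile(P,[1,50,99],axis=0).round(1))
E
```

```text
clock: 15.47
tool_pos: [0.5103, -0.0839, 0.076]
eef_rot: [-0.396, 0.331, -0.547, 0.659]
contact_force: [-2.2, 1.2, -2.4]
opening: 0.003
[0.087 0.901 0.163 2.439 3.59  0.714 1.493] [-2.2  1.2 -2.4]
case tcp mm [-138.2   31.2   76. ] rotvec tool [ 0.002 -0.006 -0.002] 0.006 shift in tool now [ 1.2  4.1 -0.8] in goal tool [ 1.2  4.1 -0.9]
[[-140.8 -111.1  107.7]
 [-130.1  -54.7  109.1]
 [-129.1  148.4  110.5]]
```

```bash
python3 -m inch '[[0,0.9,-0.6,0,0,0],[0,0.9,-0.6,0,0,0],[0,0.9,-0.6,0,0,0],[0,0.9,-0.6,0,0,0],[0,0.9,-0.6,0,0,0],[0,0.9,-0.6,0,0,0],[0,0.5,-1,0,0,0],[0,0.5,-1,0,0,0],[0,0,0,0,0,0]]'; python3 - <<'E'
from h import *
from plant import r
s=r.get_state();print(s['q'].round(3),s['contact_force'].round(1));rel(s,[-.137,.03,.072],62)
d=r.snapshot("wrist"); cv2.imwrite("pics/w11.png",d["img"][:,:,::-1])
hsv=cv2.cvtColor(d["img"],cv2.COLOR_RGB2HSV); H,S,V=[hsv[...,i].astype(int) for i in range(3)]
P,u,v=wpts(d,(H>23)&(H<33)&(S>200),s); P=P[(P[:,2]>60)&(P[:,0]>-160)]; print(np.percentile(P,[1,50,99],axis=0).round(1))
B,u,v=wpts(d,(H>100)&(H<125)&(S>120),s); B=B[(B[:,2]>80)&(B[:,0]<80)&(B[:,0]>-120)]; A=np.c_[B[:,0],np.ones(len(B))]; print("lid slope",np.linalg.lstsq(A,B[:,2],rcond=None)[0])
E
```

```text
clock: 16.27
tool_pos: [0.5086, -0.0844, 0.0678]
eef_rot: [-0.395, 0.331, -0.547, 0.659]
contact_force: [0.1, 0.5, -0.1]
opening: 0.002
[0.087 0.925 0.166 2.445 3.581 0.743 1.505] [ 0.1  0.5 -0.1]
case tcp mm [-140.    31.    67.8] rotvec tool [ 0.002 -0.006 -0.001] 0.006 shift in tool now [ 1.  -2.3  4.6] in goal tool [ 1.  -2.3  4.6]
[[-141.3 -102.5  107.1]
 [-131.5  -45.   108.7]
 [-129.3  148.4  110.2]]
lid slope [7.35590755e-03 1.09194089e+02]
```

View pics/w11.png

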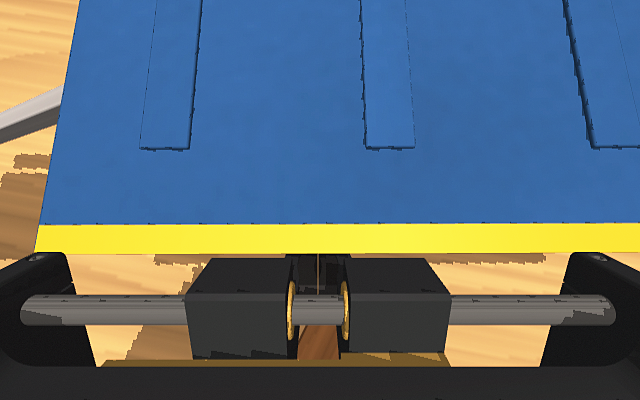

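```bash
python3 -m inch '[[0,0,-3,0,0,0],[0,0,-6,0,0,0],[0,0,-7,0,0,0],[0,0,-7,0,0,0],[0,-4,-5,0,0,0]]'; python3 -c "
from h import *
from plant import r
s=r.get_state();print(s['q'].round(3),s['contact_force'].round(1));rel(s,[-.2,.03,.13],62)"
```

```text
clock: 16.73
tool_pos: [0.482, -0.0892, 0.0579]
eef_rot: [-0.396, 0.331, -0.547, 0.659]
contact_force: [0.3, -0.2, -0.9]
opening: 0.004
[0.108 0.975 0.182 2.517 3.568 0.86  1.564] [ 0.3 -0.2 -0.9]
case tcp mm [-166.9   31.3   57.9] rotvec tool [ 0.002 -0.005 -0.002] 0.006 shift in tool now [  1.1 -79.2   4.5] in goal tool [  1.3 -79.2   4.7]
```

```bash
python3 -m inch '[[0,-10,4,0,0,0],[0,-16,7,0,0,0],[0,-18,8,0,0,0],[0,-18,8,0,0,0],[0,-18,8,0,0,0],[0,-18,8,0,0,0],[0,-18,8,0,0,0],[0,-10,4,0,0,0],[0,0,0,0,0,0],[0,0,0,0,0,0],[0,0,0,0,0,0],[0,0,0,0,0,0]]'; python3 - <<'E'
from h import *
from plant import r
s=r.get_state();print(s['q'].round(3),s['qd'].round(3),s['contact_force'].round(1),(w2case(s['tool_pos'])*1e3).round(1))
d=r.snapshot("wrist"); cv2.imwrite("pics/w12.png",d["img"][:,:,::-1])
hsv=cv2.cvtColor(d["img"],cv2.COLOR_RGB2HSV); H,S,V=[hsv[...,i].astype(int) for i in range(3)]
P,u,v=wpts(d,(H>23)&(H<33)&(S>200),s); P=P[(P[:,2]>60)&(P[:,0]>-160)]; print(np.percentile(P,[1,50,99],axis=0).round(1))
B,u,v=wpts(d,(H>100)&(H<125)&(S>120),s); B=B[(B[:,2]>80)&(B[:,0]<80)&(B[:,0]>-120)&(abs(B[:,1])<140)]; A=np.c_[B[:,0],np.ones(len(B))]; print("lid slope",np.linalg.lstsq(A,B[:,2],rcond=None)[0])
d=r.snapshot("top"); cv2.imwrite("pics/t12.png",d["img"][:,:,::-1])
E
```

```text
clock: 17.73
tool_pos: [0.4719, -0.0914, 0.1944]
eef_rot: [-0.396, 0.332, -0.547, 0.659]
contact_force: [0.6, 0.4, -0.3]
opening: 0.004
[0.181 0.561 0.069 2.46  3.767 0.398 1.344] [-0.002  0.006 -0.002 -0.001  0.003 -0.004 -0.002] [ 0.6  0.4 -0.3] [-177.3   31.   194.4]
[[-141.6 -151.7  107.3]
 [-141.   -68.8  108.7]
 [-129.6  146.9  110.4]]
lid slope [3.23350870e-03 1.08895146e+02]
```

View pics/w12.png

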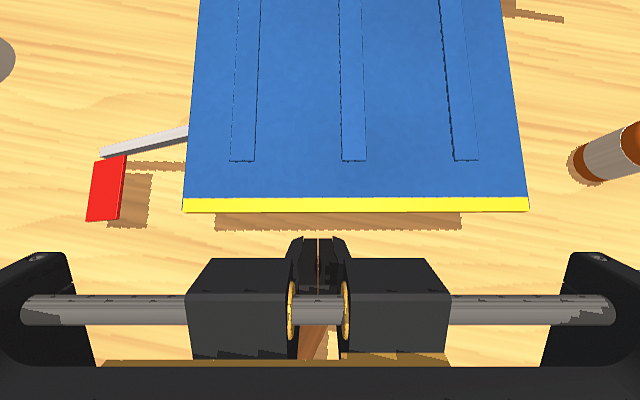

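View pics/t12.png

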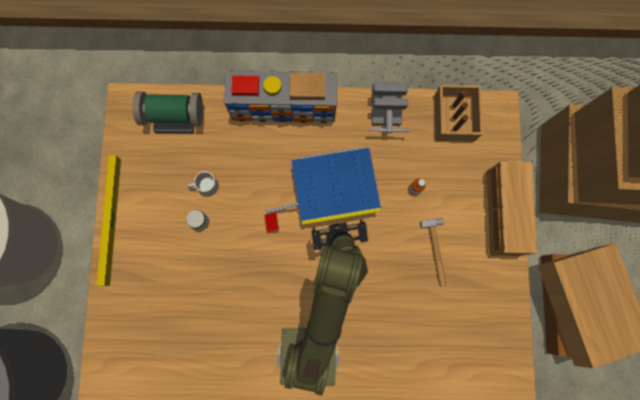

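The lid lies flat, with its top at about 109 mm against 108 mm nominal and a slope near 0. The stripe runs from (183,205) to (529,205) in the wrist view, the prop hangs outside with its plate at (105,190), and the hand is clear and still. I'm handing in.

```bash
python3 -c "
from plant import r
print(r.finish_job())"
```

```text
the job is handed in; nothing more can be done
None
```

The lid is shut and the prop hangs free outside the case. I handed the job in at about 18 s on the robot's clock.

- **Release and catch:** With the closed fingers waiting about 4 mm under the lid's front edge, I pushed the red plate outward. The prop fell away and the lid dropped about 4 mm onto the fingers.
- **Lowering:** I eased the lid down along its arc. To stay clear of a joint limit I slid the fingers along the lid's edge, first partway towards the middle at the top and again partway down. The last 20 mm took about 2 s. I then backed the hand off forward and up.
- **Last checks:**
  - The lid's top is level (slope 0.003) at 108.7–108.9 mm, against 108 mm nominal, which is within the 2 mm camera calibration.
  - The prop is outside on the left.
  - The fingertips are about 37 mm in front of the lid's edge and above it.
  - The measured force is near zero and the arm is still.
- **Other objects:** The mug, tin, glue and hammer looked unmoved in the last top view. The offcut was hidden by the arm there and only partly visible in the wrist view. The tape and charger are under the shut lid, so I could not check them afterwards. No measured force suggested contact with any of these.

No check failed or disagreed.

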